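# Lay the tea tray for two

### The job

Lay the tea tray for two guests: stand a small tea glass upright in the middle of each saucer, the lidded sugar bowl in the middle of the green coaster, and lay the teaspoon face up lengthwise in the middle of the long spoon dish. Set the glasses and the bowl down gently, without dropping them, and leave the saucers, coaster and spoon dish where they are on the tray. The tall water glass and the open nut bowl are not part of the tea service, so leave them where they stand.

Things in the scene. Friction and masses are not known exactly. Their poses are not given: they have to be found in the camera images.
- tea_glass_a: clear empty tea glass, one of two alike, gilt line at the rim; slightly tapered, 88 mm tall, 58 mm across at the rim, 55 mm at 25 mm up, 48 mm at the foot, wall 2.5 mm, about 0.13 kg. Can be gripped across its outside from above. Stands upright on the table. Origin: centre of its underside, z up along its axis
- tea_glass_b: clear empty tea glass, one of two alike, gilt line at the rim; slightly tapered, 88 mm tall, 58 mm across at the rim, 55 mm at 25 mm up, 48 mm at the foot, wall 2.5 mm, about 0.13 kg. Can be gripped across its outside from above. Stands upright on the table. Origin: centre of its underside, z up along its axis
- sugar_bowl: round white ceramic sugar bowl with its lid clipped on (they lift as one), 88 mm across, foot 54 mm across, about 0.32 kg. Lid top at 68 mm; on its middle an upright round knob 24 mm across, straight from 74 mm up to its top at 95 mm: the place to grip from above. Origin: centre of its underside, z up
- teaspoon: steel teaspoon, 132 mm long, 30 g, face up on the table, a fork (not listed) with the same handle beside it. Origin: middle of its length at the height of its underside; x towards the bowl, z up. The handle arches: within 24 mm of the origin it is a straight bar 7 mm wide, 9 to 15 mm above the table; grip it there from above, across it. Bowl oval, 29 x 42 mm, 9 mm high, centred at x = +46 mm
- saucer_a: white saucer, one of two alike, 106 mm across, gilt edge, loose on the steel tray; a flat round well 74 mm across, its floor 5 mm above the saucer's underside, inside a sloping rim 13 mm high. Origin: centre of its underside, z up
- saucer_b: white saucer, one of two alike, 106 mm across, gilt edge, loose on the steel tray; a flat round well 74 mm across, its floor 5 mm above the saucer's underside, inside a sloping rim 13 mm high. Origin: centre of its underside, z up
- coaster: round flat green plastic coaster, 94 mm across, 5 mm thick, loose on the steel tray. Origin: centre of its underside, z up. All four dishes stand on the tray, which does not move: steel, 290 x 390 mm, floor 3 mm above the table, rim 20 mm high, loop handles up to 50 mm high at its short ends; dishes 2 x 2, about 144 mm apart across it and 180 mm along it
- spoon_dish: shallow oblong white ceramic spoon dish, 165 mm long (x), 72 mm wide (y), walls 3 mm thick and 8 mm high, floor 3 mm thick, loose on the steel tray. Inside it measures 159 x 66 mm. Origin: centre of its underside, z up. Either end may take the spoon's bowl
- water_glass: tall clear water glass, to be left alone: 125 mm tall, 68 mm across at the rim, gilt line at the rim. Origin: centre of its underside, z up. It stands among the other upright things, at least 95 mm between centres; a clear candle glass (not listed), 64 mm across, 52 mm tall, with a white candle in it, stands among them too
- nut_bowl: open, empty white ceramic nut bowl without lid or knob, to be left alone: 86 mm across, 48 mm tall. Origin: centre of its underside, z up
Mind the look-alikes: they are no part of the job. Several things have the shape of the coaster; the one meant has the colours described above.

How it is judged (in metres and radians):
At the end, for the whole second after the job is handed in: A tea glass upright in each saucer, within 12 mm of centre; sugar bowl on the coaster within 13 mm; teaspoon face up on the dish floor, within 16 mm lengthwise, 15 mm crosswise and 0.25 rad; all at rest. Dishes within 30 mm, water glass and nut bowl upright within 20 mm of their starts (((horizontal distance between tea_glass_a and saucer_a below 0.012 m and z of tea_glass_a in the frame of saucer_a between 0.002 and 0.009 m and angle between each of tea_glass_a, tea_glass_b's own z axis and vertical below 0.08 rad and horizontal distance between tea_glass_b and saucer_b below 0.012 m and z of tea_glass_b in the frame of saucer_b between 0.002 and 0.009 m) or (horizontal distance between tea_glass_a and saucer_b below 0.012 m and z of tea_glass_a in the frame of saucer_b between 0.002 and 0.009 m and angle between each of tea_glass_a, tea_glass_b's own z axis and vertical below 0.08 rad and horizontal distance between tea_glass_b and saucer_a below 0.012 m and z of tea_glass_b in the frame of saucer_a between 0.002 and 0.009 m)) and horizontal distance between sugar_bowl and coaster below 0.013 m and z of sugar_bowl in the frame of coaster between 0.002 and 0.009 m and angle between each of sugar_bowl, saucer_a, saucer_b, coaster, spoon_dish's own z axis and vertical below 0.08 rad and x of teaspoon in the frame of spoon_dish between -0.016 and 0.016 m and y of teaspoon in the frame of spoon_dish between -0.015 and 0.015 m and z of teaspoon in the frame of spoon_dish between 0 and 0.007 m and angle between the x axis of teaspoon and the x axis of spoon_dish, either way round below 0.25 rad and angle between teaspoon's own z axis and vertical below 0.12 rad and linear speed of each of tea_glass_a, tea_glass_b, sugar_bowl, teaspoon below 0.02 m/s and distance of each of saucer_a, saucer_b, coaster, spoon_dish from where it was at the start of the episode below 0.03 m and distance of each of water_glass, nut_bowl from where it was at the start of the episode below 0.02 m and angle between each of water_glass, nut_bowl's own z axis and vertical below 0.1 rad); the robot touches nothing.
It fails at once if the tall water glass or the open nut bowl is shifted more than 20 mm or knocked over (distance of any of water_glass, nut_bowl from where it was at the start of the episode above 0.02 m or angle between any of water_glass, nut_bowl's own z axis and vertical above 0.5 rad).
It fails at once if a tea glass or the sugar bowl is dropped or banged onto its saucer or coaster (arrives faster than 0.4 m/s, a fall of about 8 mm) ((distance between tea_glass_a and saucer_a below 0.025 m and linear speed of tea_glass_a above 0.4 m/s) or (distance between tea_glass_a and saucer_b below 0.025 m and linear speed of tea_glass_a above 0.4 m/s) or (distance between tea_glass_b and saucer_a below 0.025 m and linear speed of tea_glass_b above 0.4 m/s) or (distance between tea_glass_b and saucer_b below 0.025 m and linear speed of tea_glass_b above 0.4 m/s) or (distance between sugar_bowl and coaster below 0.025 m and linear speed of sugar_bowl above 0.4 m/s)).
It fails at once if a saucer, the coaster or the spoon dish is shifted more than 30 mm on the tray (distance of any of saucer_a, saucer_b, coaster, spoon_dish from where it was at the start of the episode above 0.03 m).
It also fails if it takes over 112 s, if anything falls off the work surface, if the arm or the gripper's body presses on something with over 40 N, if the wrist force passes 120 N, or if a joint passes its speed limit or range.

### The arm

A 7-joint arm with a two-finger parallel gripper is mounted at the origin on the work surface. World frame = base frame: x ahead of the robot, y to its left, z up, the work surface at z = 0. Lengths are in m, angles in degrees, forces in N, time in s.
With the tool pointing down it reaches from about 0.425 to 1.025 m from the base axis. Payload 9.4 kg.
Tool frame: the origin (TCP) lies on the front face of the gripper's body, between the roots of the fingers; the fingertips stand 84 mm ahead of it and the grasp point (between the pads) lies 65 mm ahead of it (arm.tcp_to_tips is the distance from the TCP to the fingertips, in m); z points along the fingers, y is the line along which they close (so a half turn about z gives the same grasp; the last joint's range is limited). The gripper opens to 93 mm and grips with 3 to 60 N. Pads are 15 mm wide; open, the fingers measure 128 mm over their backs; the gripper's body (75 mm by 188 mm) begins 65 mm behind the grasp point.
Start: joints at [64.991, 34.337, -0.143, 91.639, 0.103, 54.024, -4.572], TCP at [0.255, -0.679, 0.303] pointing down, gripper open.
Joint ranges: [-147.43, 147.43], [-19.82, 112.94], [-74.19, 73.91], [6.32, 146.72], [-59.91, 239.91], [6.04, 106.73], [-150.56, 150.56]. Speed limits (degrees/s): [127.2, 127.2, 172.46, 172.46, 180, 180, 180].

### API

Orientations are given as [roll, pitch, yaw] about the fixed x, y, z axes, in that order (R = Rz(yaw) Ry(pitch) Rx(roll)).
In Python, from plant import sensors, get_image, arm gives the robot as it stands.
- The arm moves only by the tool play_rows, never from a script. Its argument "plan" is a list of rows, each an object with "gripper": the finger opening in mm, from 0 to 93; "travel": the shift along the tool's x, y, z in fractions of the full range, 1 being 0.75 m, a list of three; "twist": the turn about the tool's z in parts of the range, where 1.0 means pi/2 rad. In form: [{"gripper": gripper, "travel": [x, y, z], "twist": twist}, ...]. A call has 1 to 20 rows; each row is the pose to reach, as a shift and turn from the pose commanded when the call began, along the tool's axes at that moment; what a row does not reach only later rows make up. A row lasts 1/10 s, in which the tool goes at most 50 mm and 8.59 degrees, less where a joint would pass 70% of its speed; a pose out of reach is approached as far as the arm can. No shift or turn number may pass 1 either way. A call with a gripper value outside its range is refused whole. The fingers move at their own pace and stop on an object; the grip force is fixed at half the most. Time passes only in rows, so rows that repeat a pose let the fingers close. It gives the time, the measured TCP pose, the force, the opening and the grip force at its end, in the units of the state.
- sensors.read_state(): the state, without advancing time (a new reading comes with each control period).
- get_image(name): name is "scene" or "side" or "wrist"; returns a dict with "frame" (480x640x3 uint8, red, green, blue), "range_z" (480x640 float32, m along the optical axis (not along the pixel's ray), 0 where there is no reading), "fovy" (degrees; the focal length in pixels is half the picture's height over the tangent of half this angle, whatever the lens; pixels are square), "cx", "cy" (the principal point, pixels), "world_to_cam" (4x4, takes a point from world to camera coordinates); the wrist camera has in their place "mount" (4x4, takes a point from camera to tool coordinates, whose origin is the TCP and whose axes are the flange's). Camera axes: x right, y down, z forward; pixel columns grow to the right and rows downward; lengths in m; the calibration is good to about 2 mm. A picture is of the moment at which its call begins: read the wrist's pose just before it.
- arm.job_done(): hands the job in; it is judged then, once.
The state is a dict: "t": time; "qpos": joint angles; "qvel": joint speeds; "effort": joint torques, N m; "position": TCP position; "tool_rot": TCP orientation; "wrist_force": force on the tool from outside, world axes, zero at the start; "wrist_torque": the same for the moment, N m; "width": finger opening in m; "finger_force": force on a finger pad.
Only numpy, scipy, OpenCV 4.12 (cv2) and the standard library are available. Lean on these libraries where they do the work, as an engineer would, in place of code of your own. Each camera call takes 0.05 s, during which the arm holds its last target. There are 200 camera calls.

## Working session

There is one attempt and no reset: what is moved stays moved. The work goes in short steps, Python scripts to look and compute and a tool call to move; the robot and the scene stay as the last step left them, time stands still between calls to the robot, and variables do not carry over. Pictures are saved under pics/ and viewed, at most 14 in all, crops included, and the job is handed in when it is done.

Besides the shell and the picture viewer there is one more tool, called after "Request:" as a command line: name --argument value ..., lists and objects as JSON in quotes. play_rows: Moves the arm, as the interface text tells. Its arguments: {"type":"object","properties":{"plan":{"type":"array","items":{"type":"object","properties":{"gripper":{"type":"number"},"travel":{"type":"array","items":{"type":"number"}},"twist":{"type":"number"}}}}},"required":["plan"]}

```bash
ls; mkdir -p pics
cat > h.py <<'E'
import numpy as np,cv2
from plant import sensors,get_image,arm
from scipy.spatial.transform import Rotation as R
def cam(name):
    s=sensors.read_state(); d=get_image(name)
    f=240/np.tan(np.radians(d['fovy'])/2); K=np.array([[f,0,d['cx']],[0,f,d['cy']],[0,0,1]])
    if 'world_to_cam' in d: T=np.linalg.inv(d['world_to_cam'])
    else:
        W=np.eye(4); W[:3,:3]=R.from_euler('xyz',s['tool_rot'],degrees=True).as_matrix(); W[:3,3]=s['position']; T=W@d['mount']
    return d['frame'],d['range_z'],K,T
def ray(K,T,uv,z):
    uv=np.atleast_2d(uv).astype(float)
    r=np.c_[uv,np.ones(len(uv))]@np.linalg.inv(K).T@T[:3,:3].T
    o=T[:3,3]; return o+r*((z-o[2])/r[:,2])[:,None]
def cloud(rz,K,T):
    v,u=np.mgrid[:480,:640]; p=np.stack([(u-K[0,2])/K[0,0]*rz,(v-K[1,2])/K[1,1]*rz,rz],-1)
    return p@T[:3,:3].T+T[:3,3]
E
cat > a.py <<'E'
from h import *
print(sensors.read_state())
for n in('scene','side','wrist'):
    f,rz,K,T=cam(n); cv2.imwrite(f'pics/{n}0.png',f[:,:,::-1]); np.savez(f'{n}0.npz',f=f,rz=rz,K=K,T=T)
    print(n,K[0],K[1,2],T.round(3).tolist(),(rz==0).mean())
E
python3 a.py
```

```text
pics
{'t': 0.0, 'qpos': array([64.99265412, 34.38379599, -0.14641511, 91.67972968,  0.10257524,
       54.0216884 , -4.57189019]), 'qvel': array([-0.00134192,  0.00677492,  0.02605107, -0.00326164, -0.10646168,
        0.06539832, -0.02499437]), 'effort': array([-1.10033794e-03, -7.65064216e+01,  1.49637401e+00, -2.52348572e+01,
       -5.24642318e-02,  1.69272412e-02,  1.58290495e-04]), 'position': array([ 0.2551198 , -0.67826464,  0.30187625]), 'tool_rot': array([-1.79915206e+02,  7.01411100e-03,  2.06166773e+01]), 'wrist_force': array([-0.10926706,  0.12599808, -0.19169708]), 'wrist_torque': array([ 0.00523444,  0.03473671, -0.03331574]), 'finger_force': 0.0, 'width': 0.09267667919417212}
scene [469.48414267   0.         326.06635612] 228.16860555061643 [[-0.844, 0.317, -0.433, 0.988], [0.536, 0.475, -0.698, 0.769], [-0.016, -0.821, -0.57, 0.62], [0.0, 0.0, 0.0, 1.0]] 0.0038020833333333335
side [463.61027083   0.         324.5956638 ] 242.65084140977692 [[-0.902, -0.316, 0.295, 0.216], [-0.432, 0.676, -0.597, 0.67], [-0.011, -0.666, -0.746, 0.832], [0.0, 0.0, 0.0, 1.0]] 0.004020182291666666
wrist [389.43944049   0.         319.97953993] 237.99853322394827 [[0.351, -0.9, -0.259, 0.327], [-0.936, -0.338, -0.096, -0.653], [-0.001, 0.276, -0.961, 0.383], [0.0, 0.0, 0.0, 1.0]] 0.004140625
```

View pics/scene0.png

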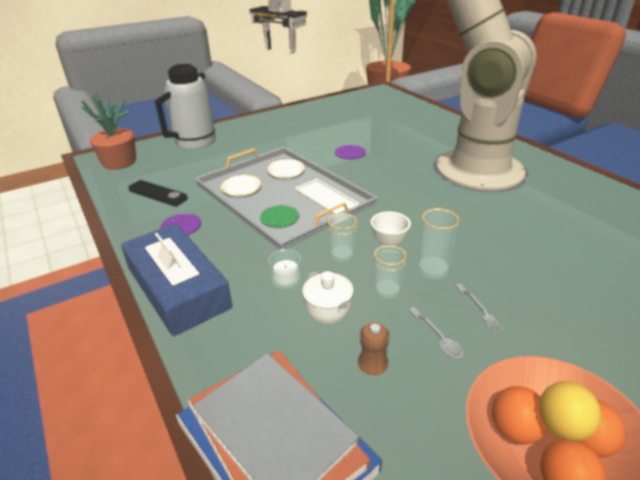

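View pics/side0.png

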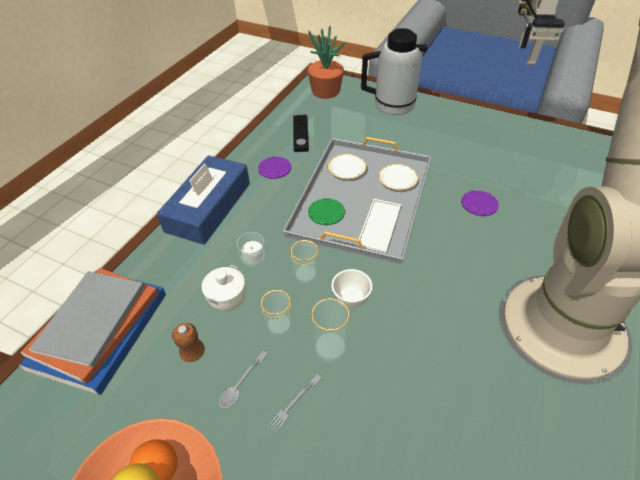

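The scene view shows two tea glasses at (342,235) and (389,270), and the tall water glass at (437,240). The nut bowl is at (390,228), the candle at (285,267), the sugar bowl with knob at (328,297), the spoon at (437,332) and the fork at (480,305). The saucers are at (240,185) and (285,168), the green coaster at (280,216) among purple look-alikes, and the dish at (327,194). The side view agrees, with the tea glasses at (305,260) and (277,312) and the spoon at (243,378).

```bash
cat > m.py <<'E'
from h import *
from scipy.optimize import least_squares
def circ(P):
    g=lambda p:np.hypot(P[:,0]-p[0],P[:,1]-p[1])-p[2]
    r=least_squares(g,[*P[:,:2].mean(0),.03],loss='soft_l1',f_scale=.002); return r.x
V={}
for n in('scene','side'):
    d=np.load(n+'0.npz'); V[n]=d
    hsv=cv2.cvtColor(d['f'],cv2.COLOR_RGB2HSV); H,S,Vv=cv2.split(hsv)
    def at(c,mask,r): 
        v,u=np.nonzero(mask); k=np.hypot(u-c[0],v-c[1])<r; return np.c_[u,v][k]
    gold=(H>12)&(H<32)&(S>60)
    rims={'scene':{'gA':(342,223),'gB':(390,259),'water':(440,220),'sau1':(240,185),'sau2':(286,168)},
          'side':{'gA':(304,252),'gB':(276,303),'water':(331,315),'sau1':(347,167),'sau2':(398,177)}}[n]
    for k,c in rims.items():
        p=at(c,gold,26 if k!='water' else 30)
        if len(p)<8: print(n,k,'few',len(p)); continue
        for z in {'w':(.125,),'g':(.083,.088,),'s':(.016,)}[k[0]]:
            x=circ(ray(d['K'],d['T'],p,z)); print(n,k,z,len(p),x.round(4))
    g=(H>40)&(H<75)&(S>150)
    c={'scene':(280,216),'side':(326,211)}[n]
    p=at(c,g,40); cs,_=cv2.findContours(g.astype('uint8'),0,1); cc=max([q for q in cs if abs(q.mean((0,1))-c).max()<15],key=len)[:,0]
    print(n,'coaster',circ(ray(d['K'],d['T'],cc,.008)).round(4))
    C=cloud(d['rz'],d['K'],d['T'])
    for k,c in {'scene':{'knob':(327,276),'bowl':(340,300),'nut':(390,222),'dish':(327,195),'saucerwell':(285,168),'tray':(250,215),'spoonmid':(430,325),'spoonbowl':(452,346),'table':(300,330)},'side':{'knob':(222,277),'dish':(380,225),'spoonmid':(250,368),'spoonbowl':(229,398),'saucerwell':(347,167),'table':(300,450)}}[n].items(): print(n,k,C[c[1],c[0]].round(4))
    a=(C[...,2]>.083)&(C[...,2]<.105)&(S<60)
    c={'scene':(327,276),'side':(222,277)}[n]; p=at(c,a,14); Q=C[p[:,1],p[:,0]]
    print('knob top',len(p),Q.mean(0).round(4),Q.min(0).round(4),Q.max(0).round(4))
    # dish: white pixels
    w=(S<40)&(Vv>190); c={'scene':(327,195),'side':(380,225)}[n]
    lab=cv2.connectedComponents(w.astype('uint8'))[1]; L=lab[c[1],c[0]]; v,u=np.nonzero(lab==L)
    P=ray(d['K'],d['T'],np.c_[u,v],.009); r=cv2.minAreaRect((P[:,:2]*1000).astype('float32')); print('dish',L,len(u),r)
    # spoon
    w=((Vv>130)&(S<50)); c={'scene':(437,332),'side':(243,378)}[n]
    p=at(c,w,42); P=ray(d['K'],d['T'],p,.010); 
    P=P[:,:2]; r=cv2.minAreaRect((P*1000).astype('float32')); print('spoon',len(p),r)
cr=V['scene']['f'][300:370,400:510]; cr2=V['side']['f'][335:440,210:330]
cr3=V['scene']['f'][190:310,270:470]
b=[cv2.resize(x,None,fx=4,fy=4)[:,:,::-1] for x in (cr3,cr)]
o=np.zeros((600,800,3),'uint8')
t=cv2.resize(cr3,(500,300))[:,:,::-1]; o[:300,:500]=t; t=cv2.resize(cr,(440,280))[:,:,::-1]; o[310:590,:440]=t
t=cv2.resize(V['side']['f'][230:360,200:380],(300,216))[:,:,::-1]; o[:216,500:]=t; t=cv2.resize(cr2,(343,300))[:,:,::-1]; o[300:,450:793]=t
cv2.imwrite('pics/crop1.png',o)
E
python3 m.py
```

```text
scene gA 0.083 192 [0.5328 0.0915 0.0394]
scene gA 0.088 192 [0.5371 0.0978 0.039 ]
scene gB 0.083 108 [0.5267 0.2479 0.0281]
scene gB 0.088 108 [0.531  0.2527 0.0278]
scene water 0.125 106 [0.4136 0.2544 0.0329]
scene sau1 0.016 41 [ 0.5926 -0.3033  0.085 ]
scene sau2 0.016 11 [ 0.4643 -0.2808  0.0525]Traceback (most recent call last):
  File "m.py", line 22, in <module>
    p=at(c,g,40); cs,_=cv2.findContours(g.astype('uint8'),0,1); cc=max([q for q in cs if abs(q.mean((0,1))-c).max()<15],key=len)[:,0]
                                                                   ~~~^^^^^^^^^^^^^^^^^^^^^^^^^^^^^^^^^^^^^^^^^^^^^^^^^^^^^^^^^^
ValueError: max() iterable argument is empty
```

```bash
python3 - <<'E'
s=open('m.py').read()
s=s.replace("g=(H>40)&(H<75)&(S>150)","cc0={'scene':(280,216),'side':(326,211)}[n]; print('hsv',hsv[cc0[1],cc0[0]],hsv[300,300]); g=(abs(H.astype(int)-H[cc0[1],cc0[0]])<10)&(S>150)")
s=s.replace("p=at(c,gold,26 if k!='water' else 30)","p=at(c,gold,26 if k!='water' else 30); p=p[abs(p[:,1]-c[1])<(12 if n=='scene' else 15)]\n        if k[0]=='s':\n            w=((S<70)&(Vv>150)|gold).astype('uint8'); lab=cv2.connectedComponents(w)[1]; p=max(cv2.findContours((lab==lab[c[1],c[0]]).astype('uint8'),0,1)[0],key=len)[:,0]")
open('m.py','w').write(s)
E
python3 m.py
```

```text
scene gA 0.083 109 [0.5358 0.092  0.0383]
scene gA 0.088 109 [0.54   0.0983 0.038 ]
scene gB 0.083 90 [0.527  0.2481 0.0279]
scene gB 0.088 90 [0.5313 0.253  0.0276]
scene water 0.125 103 [0.4138 0.2545 0.0327]
scene sau1 0.016 2671 [ 0.4862 -0.045   0.6323]
scene sau2 0.016 2671 [ 0.4862 -0.045   0.6323]
hsv [ 65 116 169] [ 64  33 161]Traceback (most recent call last):
  File "m.py", line 24, in <module>
    p=at(c,g,40); cs,_=cv2.findContours(g.astype('uint8'),0,1); cc=max([q for q in cs if abs(q.mean((0,1))-c).max()<15],key=len)[:,0]
                                                                   ~~~^^^^^^^^^^^^^^^^^^^^^^^^^^^^^^^^^^^^^^^^^^^^^^^^^^^^^^^^^^
ValueError: max() iterable argument is empty
```

Units first: shifts go in shares of 0.75 m and turns go in shares of pi/2 rad. So 409 mm / 750 = 0.5453, 190 mm / 750 = 0.2533, 0.36 rad / 1.5708 = 0.2292.

Request:
play_rows --plan '[{"gripper": 93, "travel": [0, 0, -0.0667], "twist": 0}, {"gripper": 93, "travel": [0, 0, -0.1333], "twist": 0}, {"gripper": 93, "travel": [0.04, -0.0333, -0.2], "twist": 0.0637}, {"gripper": 93, "travel": [0.0933, -0.076, -0.2], "twist": 0.1273}, {"gripper": 93, "travel": [0.1467, -0.12, -0.2], "twist": 0.191}, {"gripper": 93, "travel": [0.2, -0.164, -0.2], "twist": 0.2292}, {"gripper": 93, "travel": [0.2533, -0.208, -0.2], "twist": 0.2292}, {"gripper": 93, "travel": [0.3067, -0.252, -0.2], "twist": 0.2292}, {"gripper": 93, "travel": [0.36, -0.296, -0.2], "twist": 0.2292}, {"gripper": 93, "travel": [0.4133, -0.34, -0.2], "twist": 0.2292}, {"gripper": 93, "travel": [0.4667, -0.384, -0.2], "twist": 0.2292}, {"gripper": 93, "travel": [0.52, -0.4267, -0.2], "twist": 0.2292}, {"gripper": 93, "travel": [0.5453, -0.448, -0.2], "twist": 0.2292}, {"gripper": 93, "travel": [0.5453, -0.448, -0.2], "twist": 0.2292}, {"gripper": 93, "travel": [0.5453, -0.448, -0.2], "twist": 0.2292}, {"gripper": 93, "travel": [0.5453, -0.448, -0.2], "twist": 0.2292}]'

```text
t: 1.75
position: [0.5191, -0.2212, 0.4526]
tool_rot: [180.0, 0.0, -0.1]
wrist_force: [-0.6, -0.4, 0.2]
width: 0.0927
finger_force: 0.0
```

```bash
cat > w.py <<'E'
import sys
from h import *
n=sys.argv[1]; s=sensors.read_state(); print(s['t'],s['position'].round(4),s['tool_rot'].round(2),s['qpos'].round(1))
f,rz,K,T=cam('wrist'); cv2.imwrite(f'pics/{n}.png',f[:,:,::-1]); np.savez(n+'.npz',f=f,rz=rz,K=K,T=T)
print(T.round(3).tolist())
E
python3 w.py w1
```

```text
1.75 [ 0.5191 -0.2212  0.4526] [ 1.7997e+02  4.0000e-02 -9.0000e-02] [ 20.7  15.1  -4.4 101.8   1.3  63.2 -74.3]
[[-0.003, -0.961, -0.276, 0.596], [-1.0, 0.002, 0.001, -0.223], [0.0, 0.276, -0.961, 0.533], [0.0, 0.0, 0.0, 1.0]]
```

View pics/w1.png

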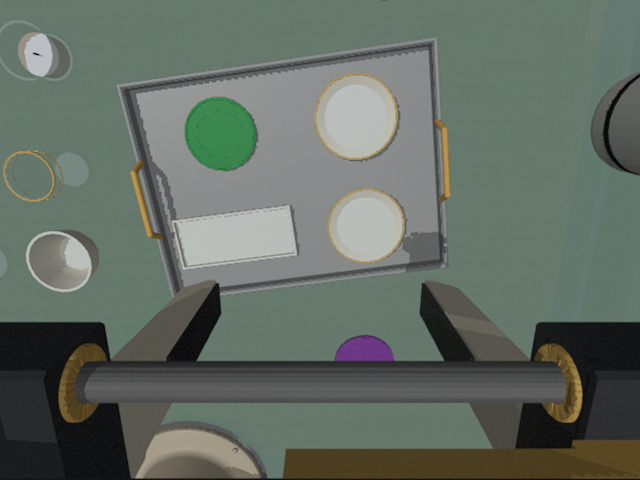

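The wrist view over the tray shows the green coaster at (221,133), the saucers at (357,116) and (367,226), and the spoon dish at (236,237). The candle glass is at (38,52), a tea glass rim at (31,175) and the nut bowl at (63,260). The round thing at (364,350) is purple, so it is not the coaster.

In the tool's units: -420 mm / 750 = -0.56, -350 mm / 750 = -0.4667.

Request:
play_rows --plan '[{"gripper": 93, "travel": [0, -0.0667, 0], "twist": 0}, {"gripper": 93, "travel": [0, -0.1333, 0], "twist": 0}, {"gripper": 93, "travel": [0, -0.2, 0], "twist": 0}, {"gripper": 93, "travel": [-0.0067, -0.2667, 0], "twist": 0}, {"gripper": 93, "travel": [-0.0133, -0.3333, 0], "twist": 0}, {"gripper": 93, "travel": [-0.02, -0.4, 0], "twist": 0}, {"gripper": 93, "travel": [-0.0267, -0.4667, 0], "twist": 0}, {"gripper": 93, "travel": [-0.0267, -0.5333, 0], "twist": 0}, {"gripper": 93, "travel": [-0.0267, -0.56, 0], "twist": 0}, {"gripper": 93, "travel": [-0.0267, -0.56, 0], "twist": 0}, {"gripper": 93, "travel": [-0.0267, -0.56, 0], "twist": 0}, {"gripper": 93, "travel": [-0.0267, -0.56, 0], "twist": 0}, {"gripper": 93, "travel": [-0.0267, -0.56, 0], "twist": 0}, {"gripper": 93, "travel": [-0.0267, -0.56, 0], "twist": 0}, {"gripper": 93, "travel": [-0.0267, -0.56, 0], "twist": 0}]'

```text
t: 3.3
position: [0.5, 0.1992, 0.4528]
tool_rot: [180.0, -0.0, -0.1]
wrist_force: [0.0, 0.2, -0.4]
width: 0.0931
finger_force: 0.0
```

```bash
python3 w.py w2
```

```text
3.3 [0.5    0.1992 0.4528] [ 1.8e+02 -1.0e-02 -8.0e-02] [ -13.8   13.8  -17.6  104.1    4.7   62.8 -123.1]
[[-0.002, -0.961, -0.275, 0.576], [-1.0, 0.002, 0.001, 0.198], [-0.0, 0.275, -0.961, 0.534], [0.0, 0.0, 0.0, 1.0]]
```

View pics/w2.png

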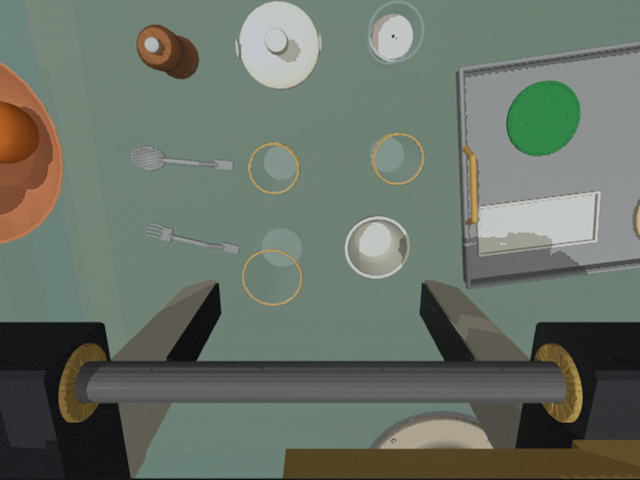

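In this wrist view, the tea glasses (short rims, diameter about 52 px) are at (273,168) and (397,158). The water glass at (272,277) is larger, taller and shows strong parallax. The spoon has an oval bowl at (148,159) and its handle to (230,165), while the item at (192,240) has prongs and is the fork. The sugar bowl has a knob at (276,40); the nut bowl at (377,246) is open and the candle is at (395,35). The green coaster is at (543,118).

```bash
cat > m2.py <<'E'
from h import *
from scipy.optimize import least_squares
def circ(P):
    r=least_squares(lambda p:np.hypot(P[:,0]-p[0],P[:,1]-p[1])-p[2],[*P[:,:2].mean(0),.03],loss='soft_l1',f_scale=.001); return r.x
def load(n):
    d=np.load(n+'.npz'); d={k:d[k] for k in d}; d['hsv']=cv2.cvtColor(d['f'],cv2.COLOR_RGB2HSV); return d
def gold(d): H,S,V=cv2.split(d['hsv']); return (H>12)&(H<32)&(S>80)
def at(c,m,r): v,u=np.nonzero(m); k=np.hypot(u-c[0],v-c[1])<r; return np.c_[u,v][k]
def tri(obs): # [(d,uv)]
    A=np.zeros((3,3));b=np.zeros(3)
    for d,uv in obs:
        q=d['T'][:3,:3]@np.linalg.inv(d['K'])@[*uv,1]; q/=np.linalg.norm(q); M=np.eye(3)-np.outer(q,q); A+=M; b+=M@d['T'][:3,3]
    return np.linalg.solve(A,b)
def ell(p): return np.array(cv2.fitEllipse(p.astype('float32'))[0])
if __name__=='__main__':
    w1,w2,sd=load('w1'),load('w2'),load('side0')
    for n,c2,cs,z in(('gA',(397,158),(304,252),.087),('gB',(273,168),(276,303),.087),('water',(272,277),(331,315),.124)):
        p=at(c2,gold(w2),36); q=at(cs,gold(sd),26); q=q[abs(q[:,1]-cs[1])<17]
        print(n,len(p),'w2 circ',circ(ray(w2['K'],w2['T'],p,z)).round(4),'side',len(q),circ(ray(sd['K'],sd['T'],q,z)).round(4),'tri',tri([(w2,ell(p)),(sd,ell(q))]).round(4))
    p=at((31,175),gold(w1),34); print('gA w1',circ(ray(w1['K'],w1['T'],p,.087)).round(4))
    for n,c in(('sau1',(357,116)),('sau2',(367,226))):
        p=at(c,gold(w1),48); print(n,len(p),circ(ray(w1['K'],w1['T'],p,.016)).round(4))
    def comp(d,c,fn):
        m=fn(d).astype('uint8'); l=cv2.connectedComponents(m)[1]; return max(cv2.findContours((l==l[c[1],c[0]]).astype('uint8'),0,1)[0],key=len)[:,0]
    gr=lambda d:(abs(d['hsv'][...,0].astype(int)-67)<12)&(d['hsv'][...,1]>120)
    g1=comp(w1,(221,133),gr); g2=comp(w2,(543,118),gr)
    for d,g in((w1,g1),(w2,g2)): print('coaster',circ(ray(d['K'],d['T'],g,.008)).round(4))
    print('tri',tri([(w1,ell(g1)),(w2,ell(g2))]).round(4))
    for d,c in((w1,(220,247)),(w2,(560,212))):
        wh=lambda d:(d['hsv'][...,1]<25)&(d['hsv'][...,2]>170)
        k=comp(d,c,wh); P=ray(d['K'],d['T'],k,.010)[:,:2]; (cx,cy),(a,b),an=cv2.minAreaRect((P*1000).astype('float32'))
        print('dish hsv',d['hsv'][c[1],c[0]],(cx,cy),(a,b),an)
    for n,d,L in(('w1',w1,{'sau1':(357,116),'sau2':(367,226),'coaster':(221,133),'dish':(220,247),'tray':(280,170)}),('w2',w2,{'knob':(276,40),'lid':(276,70),'nut':(375,238),'coaster':(543,118),'dish':(560,212),'spoonbowl':(148,159),'spoonmid':(190,162),'table':(200,110)})):
        C=cloud(d['rz'],d['K'],d['T'])
        for k,c in L.items(): print(n,k,np.median(C[c[1]-2:c[1]+3,c[0]-2:c[0]+3].reshape(-1,3),0).round(4))
    C=cloud(w2['rz'],w2['K'],w2['T']); m=(C[...,2]>.088)&(C[...,2]<.105); p=at((276,40),m,18); Q=C[p[:,1],p[:,0]]; print('knob',len(p),Q.mean(0).round(4),(Q.min(0)+Q.max(0)).round(4)/2, np.median(Q[:,2]))
    m=(C[...,2]>.04)&(C[...,2]<.08); p=at((279,45),m,45); k=cv2.convexHull(p.astype('int32'))[:,0]
    # spoon
    H,S,V=cv2.split(w2['hsv'])
    m=((H<30)|(H>100)|(S<25)); m[:140]=0; m[185:]=0; m[:,:120]=0; m[:,245:]=0
    p=at((185,162),m,60); P=ray(w2['K'],w2['T'],p,.008)[:,:2]
    print('spoon px',len(p),p.min(0),p.max(0)); (c,s,a)=cv2.minAreaRect((P*1000).astype('float32')); print(c,s,a)
    mp=P.mean(0); U=np.linalg.svd(P-mp)[2][0]; t=(P-mp)@U; print('axis',U,'mid',mp+U*(t.min()+t.max())/2,'len',np.ptp(t))
    hb=P[(p[:,0]>175)]; mp=hb.mean(0); U=np.linalg.svd(hb-mp)[2][0]; print('handle',mp,U)
    o=np.zeros((600,800,3),'uint8'); o[:300,:480]=cv2.resize(w2['f'][130:255,110:310],(480,300))[:,:,::-1]; o[300:,:600]=cv2.resize(w2['f'][0:210,220:430],(600,300))[:,:,::-1]
    o[:300,480:]=cv2.resize((m[130:255,110:243]*255).astype('uint8'),(320,300))[...,None]
    cv2.imwrite('pics/crop2.png',o)
E
python3 m2.py
```

```text
gA 336 w2 circ [0.5409 0.1103 0.0279] side 86 [0.5417 0.11   0.0282] tri [0.5396 0.109  0.0899]
gB 344 w2 circ [0.5306 0.251  0.0279] side 103 [0.5313 0.252  0.0279] tri [0.5313 0.2515 0.0849]
water 342 w2 circ [0.4127 0.2529 0.0329] side 133 [0.4135 0.2534 0.033 ] tri [0.4132 0.2533 0.1228]
gA w1 [0.5413 0.1095 0.0281]
sau1 433 [ 0.6063 -0.2679  0.0518]
sau2 349 [ 0.4633 -0.285   0.0518]
coaster [ 0.5858 -0.0922  0.0454]
coaster [ 0.5854 -0.0896  0.0458]
tri [ 0.5867 -0.0914  0.0047]
dish hsv [ 66   7 191] (445.8155517578125, -102.37835693359375) (72.45690155029297, 164.52944946289062) 7.430630207061768
dish hsv [ 72   6 200] (445.615478515625, -103.25768280029297) (72.79541778564453, 165.04678344726562) 7.4588823318481445
w1 sau1 [ 0.608  -0.2703  0.0071]
w1 sau2 [ 0.4616 -0.2878  0.0068]
w1 coaster [ 0.5872 -0.0933  0.0068]
w1 dish [ 0.4306 -0.0799  0.0046]
w1 tray [ 0.5386 -0.1684  0.0015]
w2 knob [0.6618 0.2429 0.0936]
w2 lid [0.6367 0.2466 0.0669]
w2 nut [0.4248 0.1207 0.0046]
w2 coaster [ 0.5862 -0.09    0.0068]
w2 dish [ 0.4617 -0.1343  0.0045]
w2 spoonbowl [0.5348 0.4289 0.002 ]
w2 spoonmid [0.5318 0.3693 0.0132]
w2 table [ 0.5974  0.3546 -0.0014]
knob 452 [0.6618 0.2437 0.093 ] [0.66215 0.2443  0.09205] 0.09321837890401488
spoon px 1109 [131 146] [233 170]
(536.4306640625, 381.33929443359375) (135.09556579589844, 31.2623233795166) 89.87394714355469
axis [0.0938041  0.99559067] mid [0.53238877 0.38135173] len 0.1350459876545095
handle [0.52902957 0.346641  ] [-0.07348472 -0.99729634]
```

View pics/crop2.png

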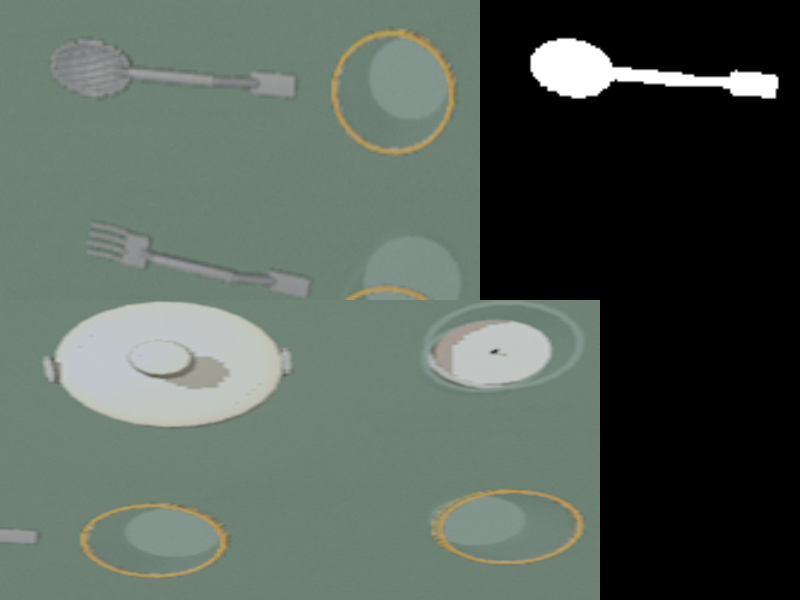

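The crop confirms the choices. The upper item at (182,160) in w2 has an oval bowl and is the teaspoon, the lower one has tines; the two small gilt rims are the tea glasses, and the lidded bowl with the knob is the sugar bowl. Depth and triangulated heights match the text. Glass A goes first.

In the tool's units: 339 mm / 750 = 0.452, 335 mm / 750 = 0.4467.

Request:
play_rows --plan '[{"gripper": 93, "travel": [0.0267, 0.0533, 0.0267], "twist": 0}, {"gripper": 93, "travel": [0.0547, 0.1, 0.0667], "twist": 0}, {"gripper": 93, "travel": [0.0547, 0.1187, 0.1267], "twist": 0}, {"gripper": 93, "travel": [0.0547, 0.1187, 0.1867], "twist": 0}, {"gripper": 93, "travel": [0.0547, 0.1187, 0.24], "twist": 0}, {"gripper": 93, "travel": [0.0547, 0.1187, 0.28], "twist": 0}, {"gripper": 93, "travel": [0.0547, 0.1187, 0.2933], "twist": 0}, {"gripper": 93, "travel": [0.0547, 0.1187, 0.32], "twist": 0}, {"gripper": 93, "travel": [0.0547, 0.1187, 0.3467], "twist": 0}, {"gripper": 93, "travel": [0.0547, 0.1187, 0.3733], "twist": 0}, {"gripper": 93, "travel": [0.0547, 0.1187, 0.4], "twist": 0}, {"gripper": 93, "travel": [0.0547, 0.1187, 0.4267], "twist": 0}, {"gripper": 93, "travel": [0.0547, 0.1187, 0.4467], "twist": 0}, {"gripper": 93, "travel": [0.0547, 0.1187, 0.452], "twist": 0}, {"gripper": 93, "travel": [0.0547, 0.1187, 0.452], "twist": 0}, {"gripper": 93, "travel": [0.0547, 0.1187, 0.452], "twist": 0}]'

```text
t: 4.95
position: [0.5414, 0.1111, 0.1147]
tool_rot: [-180.0, -0.1, -0.0]
wrist_force: [-0.7, 1.8, -0.1]
width: 0.0929
finger_force: 0.0
```

Request:
play_rows --plan '[{"gripper": 70, "travel": [0, 0, 0], "twist": 0}, {"gripper": 65, "travel": [0, 0, 0], "twist": 0}, {"gripper": 60, "travel": [0, 0, 0], "twist": 0}, {"gripper": 55, "travel": [0, 0, 0], "twist": 0}, {"gripper": 45, "travel": [0, 0, 0], "twist": 0}, {"gripper": 45, "travel": [0, 0, 0], "twist": 0}, {"gripper": 45, "travel": [0, 0, 0], "twist": 0}, {"gripper": 45, "travel": [0, 0, 0], "twist": 0}, {"gripper": 45, "travel": [0, 0, 0], "twist": 0}]'

```text
t: 5.85
position: [0.5409, 0.1109, 0.1138]
tool_rot: [-180.0, -0.0, -0.0]
wrist_force: [0.2, 0.1, 3.1]
width: 0.0568
finger_force: 30.0
```

In the tool's units: 396 mm / 750 = 0.528, 180 mm / 750 = 0.24.

Request:
play_rows --plan '[{"gripper": 45, "travel": [0, 0, -0.0067], "twist": 0}, {"gripper": 45, "travel": [0, 0, -0.0267], "twist": 0}, {"gripper": 45, "travel": [0, 0, -0.06], "twist": 0}, {"gripper": 45, "travel": [0, 0, -0.1], "twist": 0}, {"gripper": 45, "travel": [0, 0.0133, -0.1333], "twist": 0}, {"gripper": 45, "travel": [-0.008, 0.04, -0.1467], "twist": 0}, {"gripper": 45, "travel": [-0.016, 0.08, -0.1467], "twist": 0}, {"gripper": 45, "travel": [-0.0267, 0.1333, -0.1467], "twist": 0}, {"gripper": 45, "travel": [-0.0373, 0.1867, -0.1467], "twist": 0}, {"gripper": 45, "travel": [-0.048, 0.24, -0.1467], "twist": 0}, {"gripper": 45, "travel": [-0.0587, 0.2933, -0.1467], "twist": 0}, {"gripper": 45, "travel": [-0.0693, 0.3467, -0.1467], "twist": 0}, {"gripper": 45, "travel": [-0.08, 0.4, -0.1467], "twist": 0}, {"gripper": 45, "travel": [-0.0907, 0.4533, -0.1467], "twist": 0}, {"gripper": 45, "travel": [-0.0987, 0.4933, -0.1467], "twist": 0}, {"gripper": 45, "travel": [-0.1027, 0.5173, -0.1467], "twist": 0}, {"gripper": 45, "travel": [-0.104, 0.528, -0.1467], "twist": 0}, {"gripper": 45, "travel": [-0.104, 0.528, -0.1467], "twist": 0}, {"gripper": 45, "travel": [-0.104, 0.528, -0.1467], "twist": 0}]'

```text
t: 7.75
position: [0.4629, -0.284, 0.2237]
tool_rot: [-180.0, 0.0, 0.0]
wrist_force: [0.4, 0.3, -0.9]
width: 0.0569
finger_force: 30.0
```

```bash
cat > v.py <<'E'
import sys
from h import *
n=sys.argv[1]; s=sensors.read_state(); print(s['t'],s['position'].round(4),s['tool_rot'].round(2),s['width'],s['wrist_force'].round(2))
for c in sys.argv[2:]:
    f,rz,K,T=cam(c); np.savez(f'{n}{c}.npz',f=f,rz=rz,K=K,T=T); cv2.imwrite(f'pics/{n}{c}.png',f[:,:,::-1])
E
python3 v.py p1 side wrist
```

```text
7.75 [ 0.4629 -0.284   0.2237] [-1.7996e+02  1.0000e-02  5.0000e-02] 0.056942213560067984 [ 0.42  0.34 -0.88]
```

View pics/p1side.png

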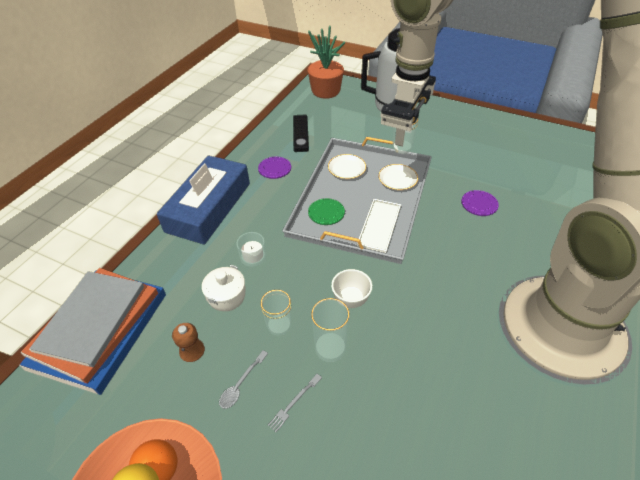

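The side view shows glass A held at (402,135) above the saucer at (398,177), and nothing else has moved. Lowering it now, with slow final rows.

In the tool's units: 101 mm / 750 = 0.1347, 100 mm / 750 = 0.1333.

Request:
play_rows --plan '[{"gripper": 45, "travel": [0, 0, 0.0133], "twist": 0}, {"gripper": 45, "travel": [0, 0, 0.0333], "twist": 0}, {"gripper": 45, "travel": [0, 0, 0.06], "twist": 0}, {"gripper": 45, "travel": [0, 0, 0.0827], "twist": 0}, {"gripper": 45, "travel": [0, 0, 0.1], "twist": 0}, {"gripper": 45, "travel": [0, 0, 0.1107], "twist": 0}, {"gripper": 45, "travel": [0, 0, 0.1173], "twist": 0}, {"gripper": 45, "travel": [0, 0, 0.1213], "twist": 0}, {"gripper": 45, "travel": [0, 0, 0.1253], "twist": 0}, {"gripper": 45, "travel": [0, 0, 0.128], "twist": 0}, {"gripper": 45, "travel": [0, 0, 0.1307], "twist": 0}, {"gripper": 45, "travel": [0, 0, 0.1333], "twist": 0}, {"gripper": 45, "travel": [0, 0, 0.1347], "twist": 0}, {"gripper": 45, "travel": [0, 0, 0.1347], "twist": 0}, {"gripper": 45, "travel": [0, 0, 0.1347], "twist": 0}]'

```text
t: 9.35
position: [0.4628, -0.2851, 0.1228]
tool_rot: [180.0, -0.0, -0.0]
wrist_force: [-0.2, -0.1, -1.5]
width: 0.0568
finger_force: 30.0
```

In the tool's units: 1.5 mm / 750 = 0.002, 1 mm / 750 = 0.0013.

Request:
play_rows --plan '[{"gripper": 45, "travel": [0, 0, 0.0007], "twist": 0}, {"gripper": 45, "travel": [0, 0, 0.0013], "twist": 0}, {"gripper": 45, "travel": [0, 0, 0.002], "twist": 0}, {"gripper": 45, "travel": [0, 0, 0.002], "twist": 0}, {"gripper": 45, "travel": [0, 0, 0.002], "twist": 0}]'

```text
t: 9.85
position: [0.4628, -0.2851, 0.1218]
tool_rot: [180.0, -0.0, -0.0]
wrist_force: [-0.7, 0.1, 6.6]
width: 0.0566
finger_force: 30.0
```

Contact (+6.6 N). Release and rise.

In the tool's units: -240 mm / 750 = -0.32, -200 mm / 750 = -0.2667.

Request:
play_rows --plan '[{"gripper": 60, "travel": [0, 0, 0], "twist": 0}, {"gripper": 66, "travel": [0, 0, 0], "twist": 0}, {"gripper": 76, "travel": [0, 0, 0], "twist": 0}, {"gripper": 84, "travel": [0, 0, 0], "twist": 0}, {"gripper": 84, "travel": [0, 0, 0], "twist": 0}, {"gripper": 84, "travel": [0, 0, -0.02], "twist": 0}, {"gripper": 84, "travel": [0, 0, -0.0467], "twist": 0}, {"gripper": 84, "travel": [0, 0, -0.0867], "twist": 0}, {"gripper": 84, "travel": [0, 0, -0.14], "twist": 0}, {"gripper": 84, "travel": [0, 0, -0.2], "twist": 0}, {"gripper": 93, "travel": [0, 0, -0.2667], "twist": 0}, {"gripper": 93, "travel": [0, 0, -0.32], "twist": 0}, {"gripper": 93, "travel": [0, 0, -0.32], "twist": 0}, {"gripper": 93, "travel": [0, 0, -0.32], "twist": 0}, {"gripper": 93, "travel": [0, 0, -0.32], "twist": 0}]'

```text
t: 11.35
position: [0.4621, -0.2849, 0.3599]
tool_rot: [-179.9, 0.1, -0.0]
wrist_force: [-0.5, 0.3, -0.0]
width: 0.0932
finger_force: 0.0
```

```bash
python3 v.py p2 wrist
python3 - <<'E'
from m2 import *
d=load('p2wrist'); s=load('p2wrist')
uv=d['K']@(np.linalg.inv(d['T'])@[.463,-.285,.095,1])[:3]; uv=uv[:2]/uv[2]; print(uv)
m=gold(d); p=at(uv,m,75); print(len(p))
P=ray(d['K'],d['T'],p,.095); r=np.hypot(P[:,0]-.463,P[:,1]+.285); print('rim',circ(P[r<.038]).round(4),(r<.038).sum())
P=ray(d['K'],d['T'],p,.016); r=np.hypot(P[:,0]-.463,P[:,1]+.285); k=(r>.046)&(r<.058); print('saucer',circ(P[k]).round(4),k.sum())
E
```

```text
11.35 [ 0.4621 -0.2849  0.3599] [-1.7995e+02  1.1000e-01 -1.0000e-02] 0.09317298995457429 [-0.54  0.28 -0.02]
[319.24778148 212.44672806]
942
rim [ 0.4626 -0.2861  0.0284] 559
saucer [ 0.4635 -0.2851  0.0516] 627
```

View pics/p2wrist.png

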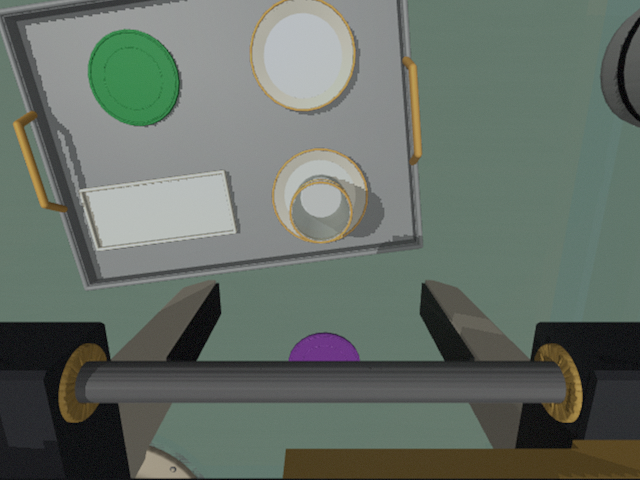

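Glass A stands in its saucer (rim (320,210) in the image), 1.3 mm off centre. Glass B is next.

In the tool's units: -536 mm / 750 = -0.7147, -528 mm / 750 = -0.704.

Request:
play_rows --plan '[{"gripper": 93, "travel": [0.004, -0.0333, 0], "twist": 0}, {"gripper": 93, "travel": [0.012, -0.0933, 0], "twist": 0}, {"gripper": 93, "travel": [0.02, -0.1573, 0], "twist": 0}, {"gripper": 93, "travel": [0.028, -0.2213, 0], "twist": 0}, {"gripper": 93, "travel": [0.036, -0.2853, 0], "twist": 0}, {"gripper": 93, "travel": [0.044, -0.3493, 0], "twist": 0}, {"gripper": 93, "travel": [0.0533, -0.4133, 0], "twist": 0}, {"gripper": 93, "travel": [0.0613, -0.4773, 0], "twist": 0}, {"gripper": 93, "travel": [0.0693, -0.5413, 0], "twist": 0}, {"gripper": 93, "travel": [0.0787, -0.6053, 0], "twist": 0}, {"gripper": 93, "travel": [0.0867, -0.6667, 0], "twist": 0}, {"gripper": 93, "travel": [0.092, -0.704, 0], "twist": 0}, {"gripper": 93, "travel": [0.092, -0.7147, 0.0267], "twist": 0}, {"gripper": 93, "travel": [0.092, -0.7147, 0.08], "twist": 0}, {"gripper": 93, "travel": [0.092, -0.7147, 0.1333], "twist": 0}, {"gripper": 93, "travel": [0.092, -0.7147, 0.16], "twist": 0}, {"gripper": 93, "travel": [0.092, -0.7147, 0.1733], "twist": 0}, {"gripper": 93, "travel": [0.092, -0.7147, 0.1733], "twist": 0}, {"gripper": 93, "travel": [0.092, -0.7147, 0.1733], "twist": 0}]'

```text
t: 13.3
position: [0.532, 0.2512, 0.2315]
tool_rot: [-180.0, 0.0, -0.0]
wrist_force: [-0.3, 0.7, 0.8]
width: 0.0927
finger_force: 0.0
```

In the tool's units: 117 mm / 750 = 0.156, 110 mm / 750 = 0.1467.

Request:
play_rows --plan '[{"gripper": 85, "travel": [-0.0013, 0, 0.02], "twist": 0}, {"gripper": 85, "travel": [-0.0013, 0, 0.0467], "twist": 0}, {"gripper": 85, "travel": [-0.0013, 0, 0.0733], "twist": 0}, {"gripper": 85, "travel": [-0.0013, 0, 0.1], "twist": 0}, {"gripper": 85, "travel": [-0.0013, 0, 0.1267], "twist": 0}, {"gripper": 85, "travel": [-0.0013, 0, 0.1467], "twist": 0}, {"gripper": 85, "travel": [-0.0013, 0, 0.156], "twist": 0}, {"gripper": 85, "travel": [-0.0013, 0, 0.156], "twist": 0}, {"gripper": 70, "travel": [-0.0013, 0, 0.156], "twist": 0}, {"gripper": 65, "travel": [-0.0013, 0, 0.156], "twist": 0}, {"gripper": 60, "travel": [-0.0013, 0, 0.156], "twist": 0}, {"gripper": 55, "travel": [-0.0013, 0, 0.156], "twist": 0}, {"gripper": 45, "travel": [-0.0013, 0, 0.156], "twist": 0}, {"gripper": 45, "travel": [-0.0013, 0, 0.156], "twist": 0}, {"gripper": 45, "travel": [-0.0013, 0, 0.156], "twist": 0}, {"gripper": 45, "travel": [-0.0013, 0, 0.156], "twist": 0}, {"gripper": 45, "travel": [-0.0013, 0, 0.156], "twist": 0}]'

```text
t: 15.0
position: [0.5311, 0.2512, 0.1146]
tool_rot: [-180.0, -0.0, -0.0]
wrist_force: [-0.9, 0.0, 6.4]
width: 0.0562
finger_force: 30.0
```

Request:
play_rows --plan '[{"gripper": 45, "travel": [0, 0, -0.0067], "twist": 0}, {"gripper": 45, "travel": [0, 0, -0.0267], "twist": 0}, {"gripper": 45, "travel": [0, 0, -0.06], "twist": 0}, {"gripper": 45, "travel": [0, 0, -0.1], "twist": 0}, {"gripper": 45, "travel": [0.0013, 0.0133, -0.1333], "twist": 0}, {"gripper": 45, "travel": [0.0053, 0.04, -0.1467], "twist": 0}, {"gripper": 45, "travel": [0.012, 0.08, -0.1467], "twist": 0}, {"gripper": 45, "travel": [0.02, 0.1333, -0.1467], "twist": 0}, {"gripper": 45, "travel": [0.0267, 0.1867, -0.1467], "twist": 0}, {"gripper": 45, "travel": [0.0347, 0.24, -0.1467], "twist": 0}, {"gripper": 45, "travel": [0.0427, 0.2933, -0.1467], "twist": 0}, {"gripper": 45, "travel": [0.0507, 0.3467, -0.1467], "twist": 0}, {"gripper": 45, "travel": [0.0573, 0.4, -0.1467], "twist": 0}, {"gripper": 45, "travel": [0.0653, 0.4533, -0.1467], "twist": 0}, {"gripper": 45, "travel": [0.0733, 0.5067, -0.1467], "twist": 0}, {"gripper": 45, "travel": [0.0813, 0.56, -0.1467], "twist": 0}, {"gripper": 45, "travel": [0.0893, 0.6133, -0.1467], "twist": 0}, {"gripper": 45, "travel": [0.096, 0.6533, -0.1467], "twist": 0}, {"gripper": 45, "travel": [0.0987, 0.6773, -0.1467], "twist": 0}, {"gripper": 45, "travel": [0.1, 0.688, -0.1467], "twist": 0}]'

```text
t: 17.0
position: [0.6052, -0.2669, 0.2238]
tool_rot: [180.0, 0.1, -0.1]
wrist_force: [-0.4, -0.6, -1.0]
width: 0.0565
finger_force: 30.0
```

In the tool's units: 3 mm / 750 = 0.004.

Request:
play_rows --plan '[{"gripper": 45, "travel": [0, 0.004, 0], "twist": 0}, {"gripper": 45, "travel": [0, 0.004, 0], "twist": 0}, {"gripper": 45, "travel": [0, 0.004, 0], "twist": 0}, {"gripper": 45, "travel": [0, 0.004, 0], "twist": 0}]'

```text
t: 17.4
position: [0.606, -0.2666, 0.2244]
tool_rot: [-180.0, -0.0, 0.1]
wrist_force: [-0.6, -0.0, -1.6]
width: 0.0564
finger_force: 30.0
```

In the tool's units: 102 mm / 750 = 0.136, 101 mm / 750 = 0.1347.

Request:
play_rows --plan '[{"gripper": 45, "travel": [0, 0.0013, 0.0133], "twist": 0}, {"gripper": 45, "travel": [0, 0.0013, 0.0333], "twist": 0}, {"gripper": 45, "travel": [0, 0.0013, 0.06], "twist": 0}, {"gripper": 45, "travel": [0, 0.0013, 0.0827], "twist": 0}, {"gripper": 45, "travel": [0, 0.0013, 0.1], "twist": 0}, {"gripper": 45, "travel": [0, 0.0013, 0.1107], "twist": 0}, {"gripper": 45, "travel": [0, 0.0013, 0.1173], "twist": 0}, {"gripper": 45, "travel": [0, 0.0013, 0.1213], "twist": 0}, {"gripper": 45, "travel": [0, 0.0013, 0.1253], "twist": 0}, {"gripper": 45, "travel": [0, 0.0013, 0.128], "twist": 0}, {"gripper": 45, "travel": [0, 0.0013, 0.1307], "twist": 0}, {"gripper": 45, "travel": [0, 0.0013, 0.132], "twist": 0}, {"gripper": 45, "travel": [0, 0.0013, 0.1333], "twist": 0}, {"gripper": 45, "travel": [0, 0.0013, 0.1347], "twist": 0}, {"gripper": 45, "travel": [0, 0.0013, 0.136], "twist": 0}, {"gripper": 45, "travel": [0, 0.0013, 0.136], "twist": 0}, {"gripper": 45, "travel": [0, 0.0013, 0.136], "twist": 0}]'

```text
t: 19.1
position: [0.6059, -0.2691, 0.1227]
tool_rot: [180.0, -0.0, -0.0]
wrist_force: [-1.0, 0.3, 4.5]
width: 0.0564
finger_force: 30.0
```

In the tool's units: -240 mm / 750 = -0.32, -200 mm / 750 = -0.2667.

Request:
play_rows --plan '[{"gripper": 60, "travel": [0, 0, 0], "twist": 0}, {"gripper": 66, "travel": [0, 0, 0], "twist": 0}, {"gripper": 76, "travel": [0, 0, 0], "twist": 0}, {"gripper": 84, "travel": [0, 0, 0], "twist": 0}, {"gripper": 84, "travel": [0, 0, 0], "twist": 0}, {"gripper": 84, "travel": [0, 0, -0.02], "twist": 0}, {"gripper": 84, "travel": [0, 0, -0.0467], "twist": 0}, {"gripper": 84, "travel": [0, 0, -0.0867], "twist": 0}, {"gripper": 84, "travel": [0, 0, -0.14], "twist": 0}, {"gripper": 84, "travel": [0, 0, -0.2], "twist": 0}, {"gripper": 93, "travel": [0, 0, -0.2667], "twist": 0}, {"gripper": 93, "travel": [0, 0, -0.32], "twist": 0}, {"gripper": 93, "travel": [0, 0, -0.32], "twist": 0}, {"gripper": 93, "travel": [0, 0, -0.32], "twist": 0}, {"gripper": 93, "travel": [0, 0, -0.32], "twist": 0}]'

```text
t: 20.6
position: [0.6051, -0.269, 0.3616]
tool_rot: [-180.0, 0.1, -0.0]
wrist_force: [0.0, -0.3, -0.5]
width: 0.0932
finger_force: 0.0
```

```bash
python3 v.py p3 wrist
cat > ck.py <<'E'
import sys
from m2 import *
d=load(sys.argv[1])
for x,y in((.463,-.285),(.6065,-.268)):
    m=gold(d); v,u=np.nonzero(m); p=np.c_[u,v]
    P=ray(d['K'],d['T'],p,.096); r=np.hypot(P[:,0]-x,P[:,1]-y); k=r<.036
    if k.sum()>50: print('rim',circ(P[k]).round(4),k.sum())
    P=ray(d['K'],d['T'],p,.016); r=np.hypot(P[:,0]-x,P[:,1]-y); k=(r>.046)&(r<.058)
    if k.sum()>50: print('saucer',circ(P[k]).round(4),k.sum())
E
python3 ck.py p3wrist
```

```text
20.6 [ 0.6051 -0.269   0.3616] [-1.7998e+02  8.0000e-02 -1.0000e-02] 0.0932002701367997 [ 0.01 -0.29 -0.48]
rim [ 0.4642 -0.2858  0.028 ] 280
saucer [ 0.4637 -0.285   0.0518] 405
rim [ 0.6052 -0.2691  0.0281] 505
saucer [ 0.6067 -0.2678  0.0517] 611
```

Both glasses are within about 2 mm of their saucer centres. Next is the sugar bowl, gripped by its knob at (0.662, 0.244).

In the tool's units: -513 mm / 750 = -0.684, 130 mm / 750 = 0.1733.

Request:
play_rows --plan '[{"gripper": 80, "travel": [0.004, -0.0333, 0], "twist": 0}, {"gripper": 80, "travel": [0.0107, -0.0933, 0], "twist": 0}, {"gripper": 80, "travel": [0.0173, -0.1573, 0], "twist": 0}, {"gripper": 70, "travel": [0.024, -0.2213, 0], "twist": 0}, {"gripper": 70, "travel": [0.032, -0.2853, 0], "twist": 0}, {"gripper": 60, "travel": [0.0387, -0.3493, 0], "twist": 0}, {"gripper": 60, "travel": [0.0467, -0.4133, 0], "twist": 0}, {"gripper": 60, "travel": [0.0533, -0.4773, 0], "twist": 0}, {"gripper": 60, "travel": [0.06, -0.5413, 0], "twist": 0}, {"gripper": 60, "travel": [0.0667, -0.6053, 0], "twist": 0}, {"gripper": 60, "travel": [0.0747, -0.66, 0], "twist": 0}, {"gripper": 60, "travel": [0.076, -0.6813, 0.0267], "twist": 0}, {"gripper": 60, "travel": [0.076, -0.684, 0.0667], "twist": 0}, {"gripper": 60, "travel": [0.076, -0.684, 0.1067], "twist": 0}, {"gripper": 60, "travel": [0.076, -0.684, 0.1467], "twist": 0}, {"gripper": 60, "travel": [0.076, -0.684, 0.1733], "twist": 0}, {"gripper": 60, "travel": [0.076, -0.684, 0.1867], "twist": 0}, {"gripper": 60, "travel": [0.076, -0.684, 0.1867], "twist": 0}, {"gripper": 60, "travel": [0.076, -0.684, 0.1867], "twist": 0}]'

```text
t: 22.55
position: [0.663, 0.2437, 0.2223]
tool_rot: [180.0, 0.0, -0.0]
wrist_force: [0.8, -0.1, 0.3]
width: 0.0602
finger_force: 0.0
```

In the tool's units: 62 mm / 750 = 0.0827, 58 mm / 750 = 0.0773.

Request:
play_rows --plan '[{"gripper": 60, "travel": [0, 0, 0.02], "twist": 0}, {"gripper": 60, "travel": [0, 0, 0.0467], "twist": 0}, {"gripper": 60, "travel": [0, 0, 0.0667], "twist": 0}, {"gripper": 60, "travel": [0, 0, 0.0773], "twist": 0}, {"gripper": 60, "travel": [0, 0, 0.0827], "twist": 0}, {"gripper": 60, "travel": [0, 0, 0.0827], "twist": 0}, {"gripper": 40, "travel": [0, 0, 0.0827], "twist": 0}, {"gripper": 32, "travel": [0, 0, 0.0827], "twist": 0}, {"gripper": 26, "travel": [0, 0, 0.0827], "twist": 0}, {"gripper": 20, "travel": [0, 0, 0.0827], "twist": 0}, {"gripper": 14, "travel": [0, 0, 0.0827], "twist": 0}, {"gripper": 14, "travel": [0, 0, 0.0827], "twist": 0}, {"gripper": 14, "travel": [0, 0, 0.0827], "twist": 0}, {"gripper": 14, "travel": [0, 0, 0.0827], "twist": 0}]'

```text
t: 23.95
position: [0.6629, 0.2441, 0.1604]
tool_rot: [-180.0, -0.0, -0.0]
wrist_force: [0.0, 1.1, 2.2]
width: 0.0236
finger_force: 30.0
```

In the tool's units: 335 mm / 750 = 0.4467, 180 mm / 750 = 0.24.

Request:
play_rows --plan '[{"gripper": 14, "travel": [0, 0, -0.0053], "twist": 0}, {"gripper": 14, "travel": [0, 0, -0.02], "twist": 0}, {"gripper": 14, "travel": [0, 0, -0.0467], "twist": 0}, {"gripper": 14, "travel": [0, 0, -0.08], "twist": 0}, {"gripper": 14, "travel": [0, 0, -0.1133], "twist": 0}, {"gripper": 14, "travel": [-0.0027, 0.0107, -0.1373], "twist": 0}, {"gripper": 14, "travel": [-0.0067, 0.0293, -0.1467], "twist": 0}, {"gripper": 14, "travel": [-0.0147, 0.0613, -0.1467], "twist": 0}, {"gripper": 14, "travel": [-0.024, 0.104, -0.1467], "twist": 0}, {"gripper": 14, "travel": [-0.0333, 0.1467, -0.1467], "twist": 0}, {"gripper": 14, "travel": [-0.044, 0.1933, -0.1467], "twist": 0}, {"gripper": 14, "travel": [-0.0547, 0.24, -0.1467], "twist": 0}, {"gripper": 14, "travel": [-0.0653, 0.2867, -0.1467], "twist": 0}, {"gripper": 14, "travel": [-0.076, 0.3333, -0.1467], "twist": 0}, {"gripper": 14, "travel": [-0.0867, 0.376, -0.1467], "twist": 0}, {"gripper": 14, "travel": [-0.0947, 0.4107, -0.1467], "twist": 0}, {"gripper": 14, "travel": [-0.1, 0.4333, -0.1467], "twist": 0}, {"gripper": 14, "travel": [-0.1027, 0.444, -0.1467], "twist": 0}, {"gripper": 14, "travel": [-0.1027, 0.4467, -0.1467], "twist": 0}, {"gripper": 14, "travel": [-0.1027, 0.4467, -0.1467], "twist": 0}]'

```text
t: 25.95
position: [0.586, -0.0903, 0.2702]
tool_rot: [-180.0, -0.0, 0.0]
wrist_force: [0.0, 1.2, -3.8]
width: 0.0233
finger_force: 30.0
```

In the tool's units: 82 mm / 750 = 0.1093, 78 mm / 750 = 0.104.

Request:
play_rows --plan '[{"gripper": 14, "travel": [0, 0, 0.0133], "twist": 0}, {"gripper": 14, "travel": [0, 0, 0.0333], "twist": 0}, {"gripper": 14, "travel": [0, 0, 0.0573], "twist": 0}, {"gripper": 14, "travel": [0, 0, 0.0773], "twist": 0}, {"gripper": 14, "travel": [0, 0, 0.0907], "twist": 0}, {"gripper": 14, "travel": [0, 0, 0.0987], "twist": 0}, {"gripper": 14, "travel": [0, 0, 0.104], "twist": 0}, {"gripper": 14, "travel": [0, 0, 0.1093], "twist": 0}, {"gripper": 14, "travel": [0, 0, 0.1093], "twist": 0}, {"gripper": 14, "travel": [0, 0, 0.1093], "twist": 0}]'

```text
t: 26.95
position: [0.5859, -0.0911, 0.1885]
tool_rot: [180.0, -0.0, -0.0]
wrist_force: [0.0, -0.0, -3.7]
width: 0.023
finger_force: 30.0
```

```bash
python3 v.py p4 side
python3 - <<'E'
import cv2
i=cv2.imread('pics/p4side.png'); cv2.imwrite('pics/p4c.png',cv2.resize(i[90:290,250:490],(720,600)))
E
```

```text
26.95 [ 0.5859 -0.0911  0.1885] [ 1.7999e+02 -3.0000e-02 -2.0000e-02] 0.02302853914285624 [ 0.   -0.02 -3.72]
```

View pics/p4c.png

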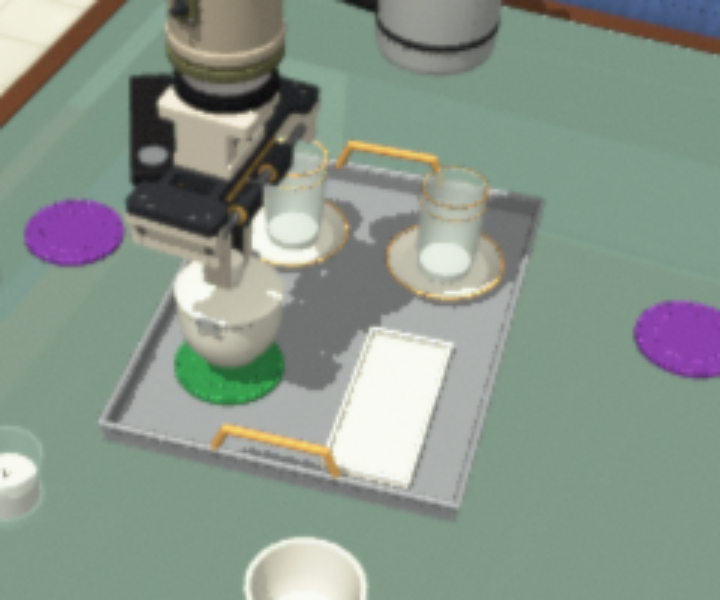

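The crop shows the bowl upright, held at (230,310) over the green coaster at (230,370), with both glasses standing. Lowering it the last 20 mm.

In the tool's units: 20.5 mm / 750 = 0.0273, 20 mm / 750 = 0.0267.

Request:
play_rows --plan '[{"gripper": 14, "travel": [0, 0, 0.0053], "twist": 0}, {"gripper": 14, "travel": [0, 0, 0.0107], "twist": 0}, {"gripper": 14, "travel": [0, 0, 0.0147], "twist": 0}, {"gripper": 14, "travel": [0, 0, 0.0173], "twist": 0}, {"gripper": 14, "travel": [0, 0, 0.02], "twist": 0}, {"gripper": 14, "travel": [0, 0, 0.0227], "twist": 0}, {"gripper": 14, "travel": [0, 0, 0.024], "twist": 0}, {"gripper": 14, "travel": [0, 0, 0.0253], "twist": 0}, {"gripper": 14, "travel": [0, 0, 0.026], "twist": 0}, {"gripper": 14, "travel": [0, 0, 0.0267], "twist": 0}, {"gripper": 14, "travel": [0, 0, 0.0273], "twist": 0}, {"gripper": 14, "travel": [0, 0, 0.0273], "twist": 0}, {"gripper": 14, "travel": [0, 0, 0.0273], "twist": 0}]'

```text
t: 28.3
position: [0.586, -0.0909, 0.1683]
tool_rot: [180.0, -0.0, -0.0]
wrist_force: [-1.3, 1.5, 5.8]
width: 0.0232
finger_force: 30.0
```

In the tool's units: -190 mm / 750 = -0.2533, -160 mm / 750 = -0.2133.

Request:
play_rows --plan '[{"gripper": 28, "travel": [0, 0, 0], "twist": 0}, {"gripper": 36, "travel": [0, 0, 0], "twist": 0}, {"gripper": 50, "travel": [0, 0, 0], "twist": 0}, {"gripper": 50, "travel": [0, 0, 0], "twist": 0}, {"gripper": 50, "travel": [0, 0, -0.016], "twist": 0}, {"gripper": 50, "travel": [0, 0, -0.0467], "twist": 0}, {"gripper": 50, "travel": [0, 0, -0.0933], "twist": 0}, {"gripper": 50, "travel": [0, 0, -0.1533], "twist": 0}, {"gripper": 50, "travel": [0, 0, -0.2133], "twist": 0}, {"gripper": 50, "travel": [0, 0, -0.2533], "twist": 0}, {"gripper": 50, "travel": [0, 0, -0.2533], "twist": 0}, {"gripper": 50, "travel": [0, 0, -0.2533], "twist": 0}, {"gripper": 50, "travel": [0, 0, -0.2533], "twist": 0}]'

```text
t: 29.6
position: [0.5851, -0.0912, 0.3569]
tool_rot: [-180.0, 0.1, -0.0]
wrist_force: [-0.4, -0.4, -0.4]
width: 0.05
finger_force: 0.0
```

```bash
python3 v.py p5 wrist
python3 - <<'E'
from m2 import *
d=load('p5wrist'); C=cloud(d['rz'],d['K'],d['T'])
r=np.hypot(C[...,0]-.586,C[...,1]+.091); m=(C[...,2]>.095)&(r<.03); Q=C[m]; print('knob',m.sum(),Q.mean(0).round(4),((Q.min(0)+Q.max(0))/2).round(4),np.median(Q[:,2]))
H,S,V=cv2.split(d['hsv']); g=(abs(H.astype(int)-67)<12)&(S>120); v,u=np.nonzero(g); P=ray(d['K'],d['T'],np.c_[u,v],.008); k=np.hypot(P[:,0]-.586,P[:,1]+.091)<.06; P=P[k]
r=np.hypot(P[:,0]-.586,P[:,1]+.091); a=np.arctan2(P[:,1]+.091,P[:,0]-.586)
b=np.round(a/0.1); E=np.array([P[b==i][r[b==i].argmax()] for i in np.unique(b) if (b==i).any()]); E=E[np.hypot(E[:,0]-.586,E[:,1]+.091)>.042]; print('coaster',len(E),circ(E).round(4))
E
```

```text
29.6 [ 0.5851 -0.0912  0.3569] [-1.8e+02  1.0e-01 -1.0e-02] 0.04996270968790858 [-0.36 -0.43 -0.42]
knob 19553 [ 0.6017 -0.0901  0.3553] [ 0.5952 -0.091   0.2425] 0.3731199264683228
coaster 25 [ 0.5864 -0.0914  0.0453]
```

In the tool's units: -472 mm / 750 = -0.6293, -460 mm / 750 = -0.6133, -1.49 rad / 1.5708 = -0.9486.

Request:
play_rows --plan '[{"gripper": 50, "travel": [-0.004, -0.0333, 0], "twist": -0.0637}, {"gripper": 50, "travel": [-0.0107, -0.0933, 0], "twist": -0.1528}, {"gripper": 50, "travel": [-0.0173, -0.1533, 0], "twist": -0.2419}, {"gripper": 50, "travel": [-0.024, -0.2133, 0], "twist": -0.331}, {"gripper": 50, "travel": [-0.032, -0.2733, 0], "twist": -0.4202}, {"gripper": 50, "travel": [-0.0387, -0.3333, 0], "twist": -0.5093}, {"gripper": 50, "travel": [-0.0453, -0.3933, 0], "twist": -0.5984}, {"gripper": 50, "travel": [-0.052, -0.4533, 0], "twist": -0.6875}, {"gripper": 50, "travel": [-0.0587, -0.5133, 0], "twist": -0.7767}, {"gripper": 40, "travel": [-0.0653, -0.5733, 0], "twist": -0.8658}, {"gripper": 40, "travel": [-0.0707, -0.6133, 0], "twist": -0.9486}, {"gripper": 40, "travel": [-0.072, -0.6293, 0], "twist": -0.9486}, {"gripper": 40, "travel": [-0.072, -0.6293, 0], "twist": -0.9486}, {"gripper": 40, "travel": [-0.072, -0.6293, 0], "twist": -0.9486}, {"gripper": 40, "travel": [-0.072, -0.6293, 0], "twist": -0.9486}]'

```text
t: 31.15
position: [0.5327, 0.379, 0.3573]
tool_rot: [180.0, 0.1, 85.2]
wrist_force: [-0.0, 0.5, -0.2]
width: 0.0399
finger_force: 0.0
```

```bash
python3 v.py p6 wrist side
```

```text
31.15 [0.5327 0.379  0.3573] [1.7999e+02 9.0000e-02 8.5150e+01] 0.03993915940476513 [-0.03  0.5  -0.24]
```

View pics/p6wrist.png

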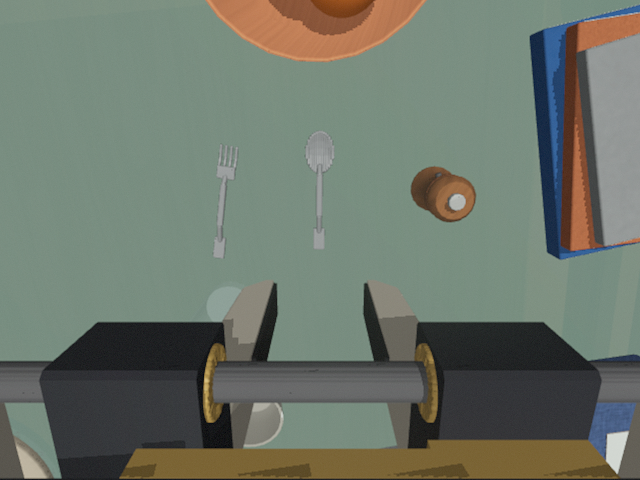

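The wrist view shows the spoon vertical at (320,190), bowl up. The fork is at (222,200) and the pepper mill at (443,195), so I'll measure the clearance to the mill.

Run:
```python
from m2 import *
d=load('p6wrist'); H,S,V=cv2.split(d['hsv']); m=np.zeros((480,640),bool)
print(d['hsv'][190,300],d['hsv'][190,320],d['hsv'][150,320])
m[125:255,285:355]=(S[125:255,285:355]<26)
l=cv2.connectedComponentsWithStats(m.astype('uint8')); i=1+l[2][1:,4].argmax(); v,u=np.nonzero(l[1]==i); print(l[2][i])
p=np.c_[u,v]; P=ray(d['K'],d['T'],p,.008)[:,:2]; h=(v>175)&(v<225); P2=ray(d['K'],d['T'],p[h],.012)[:,:2]
mp=P.mean(0);U=np.linalg.svd(P-mp)[2][0]; U*=np.sign(U[1]); t=(P-mp)@U; print('mid',mp+U*(t.min()+t.max())/2,np.ptp(t),np.degrees(np.arctan2(U[1],U[0])))
mp=P2.mean(0);U=np.linalg.svd(P2-mp)[2][0]; U*=np.sign(U[1]); print('handle',mp,np.degrees(np.arctan2(U[1],U[0])), 'x at y=.3815',mp[0]+U[0]/U[1]*(.3815-mp[1]))
C=cloud(d['rz'],d['K'],d['T']); print('mill top',C[202,457],[C[a,b].round(3) for a,b in((190,430),(200,442),(210,470))]); Q=C[160:225,405:480].reshape(-1,3); Q=Q[(Q[:,2]>.02)]; print(Q.min(0).round(3),Q.max(0).round(3))
print('handle z',np.median(C[190:205,318:321,2]))
```

```text
[ 70  38 141] [ 96   8 160] [100   5 154]
[ 305  130   30  120 1625]
mid [0.53203534 0.38380471] 0.1329024409973021 84.4653506315502
handle [0.53135814 0.37671245] 84.84028572202791 x at y=.3815 0.5317904469570565
mill top [0.65952828 0.37596599 0.08286112] [array([0.639, 0.386, 0.066]), array([0.648, 0.377, 0.075]), array([0.676, 0.364, 0.07 ])]
[0.539 0.354 0.02 ] [0.682 0.454 0.438]
handle z 0.013635595219732732
```

In the tool's units: 225 mm / 750 = 0.3, 210 mm / 750 = 0.28.

Request:
play_rows --plan '[{"gripper": 40, "travel": [0.0027, -0.0013, 0.0267], "twist": 0}, {"gripper": 40, "travel": [0.0027, -0.0013, 0.08], "twist": 0}, {"gripper": 40, "travel": [0.0027, -0.0013, 0.14], "twist": 0}, {"gripper": 40, "travel": [0.0027, -0.0013, 0.2], "twist": 0}, {"gripper": 40, "travel": [0.0027, -0.0013, 0.2467], "twist": 0}, {"gripper": 30, "travel": [0.0027, -0.0013, 0.28], "twist": 0}, {"gripper": 30, "travel": [0.0027, -0.0013, 0.3], "twist": 0}, {"gripper": 30, "travel": [0.0027, -0.0013, 0.3], "twist": 0}, {"gripper": 30, "travel": [0.0027, -0.0013, 0.3], "twist": 0}]'

```text
t: 32.15
position: [0.5314, 0.3832, 0.1337]
tool_rot: [180.0, -0.0, 85.3]
wrist_force: [0.2, 0.3, 0.6]
width: 0.0299
finger_force: 0.0
```

Request:
play_rows --plan '[{"gripper": 30, "travel": [0, 0, 0.016], "twist": 0}, {"gripper": 30, "travel": [0, 0, 0.0347], "twist": 0}, {"gripper": 30, "travel": [0, 0, 0.048], "twist": 0}, {"gripper": 30, "travel": [0, 0, 0.056], "twist": 0}, {"gripper": 30, "travel": [0, 0, 0.0613], "twist": 0}, {"gripper": 30, "travel": [0, 0, 0.0613], "twist": 0}, {"gripper": 20, "travel": [0, 0, 0.0613], "twist": 0}, {"gripper": 14, "travel": [0, 0, 0.0613], "twist": 0}, {"gripper": 9, "travel": [0, 0, 0.0613], "twist": 0}, {"gripper": 4, "travel": [0, 0, 0.0613], "twist": 0}, {"gripper": 2, "travel": [0, 0, 0.0613], "twist": 0}, {"gripper": 2, "travel": [0, 0, 0.0613], "twist": 0}, {"gripper": 2, "travel": [0, 0, 0.0613], "twist": 0}, {"gripper": 2, "travel": [0, 0, 0.0613], "twist": 0}]'

```text
t: 33.55
position: [0.5312, 0.383, 0.087]
tool_rot: [180.0, -0.0, 85.4]
wrist_force: [-0.2, -2.3, 5.2]
width: 0.0064
finger_force: 30.0
```

In the tool's units: -491 mm / 750 = -0.6547, -485 mm / 750 = -0.6467, -0.21 rad / 1.5708 = -0.1337.

Request:
play_rows --plan '[{"gripper": 2, "travel": [0, 0, -0.0067], "twist": 0}, {"gripper": 2, "travel": [0, 0, -0.0267], "twist": 0}, {"gripper": 2, "travel": [0, 0, -0.0667], "twist": 0}, {"gripper": 2, "travel": [0, 0, -0.12], "twist": 0}, {"gripper": 2, "travel": [0, 0, -0.1733], "twist": 0}, {"gripper": 2, "travel": [-0.0133, -0.0013, -0.2], "twist": 0}, {"gripper": 2, "travel": [-0.0533, -0.0053, -0.2], "twist": -0.0318}, {"gripper": 2, "travel": [-0.1067, -0.0107, -0.2], "twist": -0.0637}, {"gripper": 2, "travel": [-0.16, -0.0147, -0.2], "twist": -0.0955}, {"gripper": 2, "travel": [-0.22, -0.0213, -0.2], "twist": -0.1337}, {"gripper": 2, "travel": [-0.28, -0.0267, -0.2], "twist": -0.1337}, {"gripper": 2, "travel": [-0.34, -0.032, -0.2], "twist": -0.1337}, {"gripper": 2, "travel": [-0.4, -0.0373, -0.2], "twist": -0.1337}, {"gripper": 2, "travel": [-0.46, -0.044, -0.2], "twist": -0.1337}, {"gripper": 2, "travel": [-0.52, -0.0493, -0.2], "twist": -0.1337}, {"gripper": 2, "travel": [-0.5733, -0.0547, -0.2], "twist": -0.1337}, {"gripper": 2, "travel": [-0.62, -0.0587, -0.2], "twist": -0.1337}, {"gripper": 2, "travel": [-0.6467, -0.0613, -0.2], "twist": -0.1337}, {"gripper": 2, "travel": [-0.6547, -0.0613, -0.2], "twist": -0.1337}, {"gripper": 2, "travel": [-0.6547, -0.0613, -0.2], "twist": -0.1337}]'

```text
t: 35.55
position: [0.4451, -0.1033, 0.2368]
tool_rot: [-180.0, 0.0, 97.3]
wrist_force: [0.0, 0.4, -0.4]
width: 0.0063
finger_force: 30.0
```

Request:
play_rows --plan '[{"gripper": 2, "travel": [0, 0, 0], "twist": 0}, {"gripper": 2, "travel": [0, 0, 0], "twist": 0}, {"gripper": 2, "travel": [0, 0, 0], "twist": 0}]'

```text
t: 35.85
position: [0.4457, -0.1015, 0.2368]
tool_rot: [180.0, -0.0, 97.5]
wrist_force: [0.1, -0.2, -0.6]
width: 0.0067
finger_force: 30.0
```

```bash
python3 v.py p7 scene side
python3 - <<'E'
import cv2,numpy as np
i=cv2.imread('pics/p7side.png')[100:280,270:510]; cv2.imwrite('pics/p7c.png',cv2.resize(i,(800,600)))
E
```

```text
35.85 [ 0.4457 -0.1015  0.2368] [ 1.7999e+02 -1.0000e-02  9.7510e+01] 0.0066657002783515225 [ 0.06 -0.18 -0.55]
```

View pics/p7c.png

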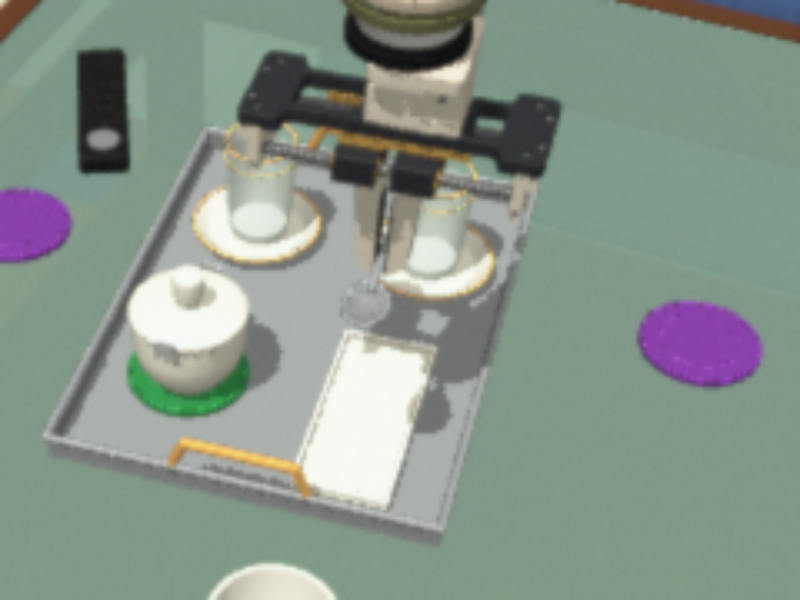

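The crop shows the spoon held face up with its bowl at (365,300), above the dish at (370,420). The sugar bowl stands centred on the green coaster. Lowering the spoon.

In the tool's units: 144 mm / 750 = 0.192, 143 mm / 750 = 0.1907.

Request:
play_rows --plan '[{"gripper": 2, "travel": [-0.0013, 0, 0.02], "twist": 0}, {"gripper": 2, "travel": [-0.0013, 0, 0.06], "twist": 0}, {"gripper": 2, "travel": [-0.0013, 0, 0.1067], "twist": 0}, {"gripper": 2, "travel": [-0.0013, 0, 0.144], "twist": 0}, {"gripper": 2, "travel": [-0.0013, 0, 0.1653], "twist": 0}, {"gripper": 2, "travel": [-0.0013, 0, 0.176], "twist": 0}, {"gripper": 2, "travel": [-0.0013, 0, 0.1813], "twist": 0}, {"gripper": 2, "travel": [-0.0013, 0, 0.1853], "twist": 0}, {"gripper": 2, "travel": [-0.0013, 0, 0.188], "twist": 0}, {"gripper": 2, "travel": [-0.0013, 0, 0.1893], "twist": 0}, {"gripper": 2, "travel": [-0.0013, 0, 0.1907], "twist": 0}, {"gripper": 2, "travel": [-0.0013, 0, 0.192], "twist": 0}, {"gripper": 2, "travel": [-0.0013, 0, 0.192], "twist": 0}, {"gripper": 2, "travel": [-0.0013, 0, 0.192], "twist": 0}]'

```text
t: 37.35
position: [0.4457, -0.1038, 0.0929]
tool_rot: [180.0, 0.0, 97.4]
wrist_force: [0.8, -0.5, 2.6]
width: 0.0067
finger_force: 30.0
```

Light contact. Opening narrowly within the dish and rising.

In the tool's units: -330 mm / 750 = -0.44, -320 mm / 750 = -0.4267.

Request:
play_rows --plan '[{"gripper": 9, "travel": [0, 0, 0], "twist": 0}, {"gripper": 13, "travel": [0, 0, 0], "twist": 0}, {"gripper": 16, "travel": [0, 0, 0], "twist": 0}, {"gripper": 16, "travel": [0, 0, 0], "twist": 0}, {"gripper": 16, "travel": [0, 0, -0.0107], "twist": 0}, {"gripper": 16, "travel": [0, 0, -0.0333], "twist": 0}, {"gripper": 16, "travel": [0, 0, -0.08], "twist": 0}, {"gripper": 16, "travel": [0, 0, -0.14], "twist": 0}, {"gripper": 16, "travel": [0, 0, -0.2], "twist": 0}, {"gripper": 16, "travel": [0, 0, -0.2667], "twist": 0}, {"gripper": 16, "travel": [0, 0, -0.3333], "twist": 0}, {"gripper": 16, "travel": [0, 0, -0.4], "twist": 0}, {"gripper": 16, "travel": [-0.0667, 0, -0.4267], "twist": 0}, {"gripper": 16, "travel": [-0.1333, 0, -0.44], "twist": 0}, {"gripper": 16, "travel": [-0.1867, 0, -0.44], "twist": 0}, {"gripper": 16, "travel": [-0.2, 0, -0.44], "twist": 0}, {"gripper": 16, "travel": [-0.2, 0, -0.44], "twist": 0}, {"gripper": 16, "travel": [-0.2, 0, -0.44], "twist": 0}]'

```text
t: 39.15
position: [0.4647, -0.2509, 0.4225]
tool_rot: [-180.0, -0.1, 97.5]
wrist_force: [-0.1, 0.5, -0.4]
width: 0.0162
finger_force: 0.0
```

```bash
python3 v.py p8 wrist side scene; python3 ck.py p8wrist
```

```text
39.15 [ 0.4647 -0.2509  0.4225] [-1.7998e+02 -5.0000e-02  9.7480e+01] 0.0162188073642693 [-0.09  0.5  -0.42]
rim [ 0.4626 -0.2859  0.028 ] 329
saucer [ 0.4628 -0.2852  0.052 ] 427
rim [ 0.6043 -0.2688  0.028 ] 320
saucer [ 0.6061 -0.2678  0.0519] 368
```

View pics/p8wrist.png

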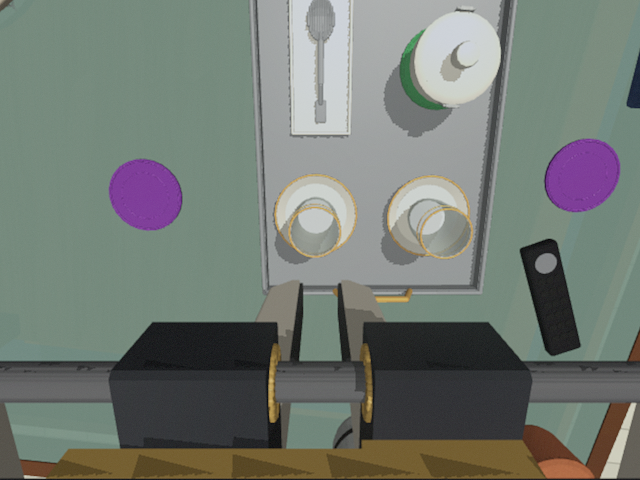

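View pics/p8side.png

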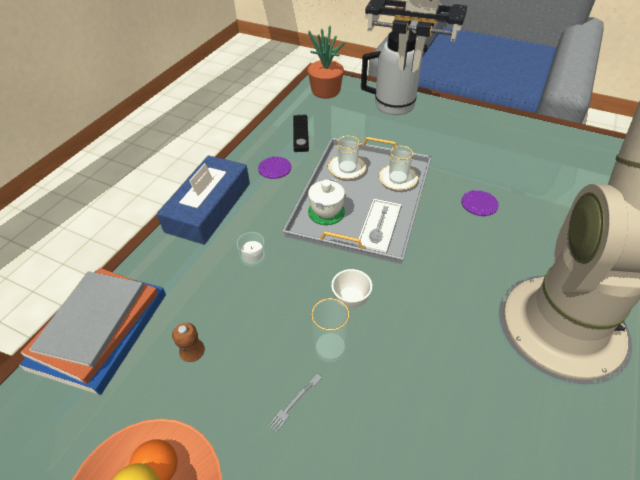

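The wrist view shows the spoon face up and centred in the dish at (320,65), the bowl on the green coaster at (455,58), and a glass in each saucer at (315,225) and (435,225). The side view shows the water glass at (330,328) and nut bowl at (352,288) unmoved. One knob check before handing in.

Run:
```python
from m2 import *
d=load('p8wrist'); C=cloud(d['rz'],d['K'],d['T']); m=(C[...,2]>.096)&(C[...,2]<.11)&(np.hypot(C[...,0]-.586,C[...,1]+.091)<.03); Q=C[m]; k=((Q.min(0)+Q.max(0))/2)[:2]; print(m.sum(),k)
if m.sum()>30 and np.hypot(*(k-[.586,-.091]))<.009: print(arm.job_done())
```

```text
537 [ 0.58379833 -0.09149122]
the job is handed in; nothing more can be done
None
```

The tea tray is laid and handed in at about 39 s of the 112 s limit: the glasses measured within about 2 mm of their saucer centres and the sugar bowl about 3 mm off the coaster's centre; the spoon looks centred and face up in its dish, and the water glass and nut bowl look unmoved (no verdict came back).

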